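# Press a new top-piece onto a shoe heel in the pinned jig

### The job

Pick up the dark brown shoe heel with the black rubber top-piece and, black side up with its flat face towards the steel fence, rest its underside on the brass pin of the blue pressing jig with the hole about 10 mm off the pin (away from the fence), then slide it over the now hidden pin until it drops on and sits flat on the sprung bed. Press it straight down until the bed is at the bottom of its travel and finish like that, still holding the heel pressed down: do not let go. Leave the pale heel and the other things on the bench where they are.

Things in the scene. Friction and masses are not known exactly. Their poses are not given: they have to be found in the camera images.
- heel: Dark brown shoe heel, loose, 110 to 230 g, 46 mm high, top 6 mm black rubber; starts upright on the bench, turned up to 1 rad. D-shaped from above: x -38 to +22 mm, y -28 to +28 mm. Underside has a blind round hole, 12 mm wide, 24 mm deep, 1 mm chamfer. Origin: centre of the hole's mouth. z points up to the black face, x out of the flat front face.
- heel_top (a point): Point on the flat black upper face of the heel, 46 mm straight above its origin. The heel's sides are upright, parallel and 56 mm apart from x = -22 to +22 mm of it: good to grip across y.
- heel_breast (a point): Middle of the heel's flat front face: 22 mm along +x from the heel's origin and 23 mm up. The opposite (rear) corners are rounded, radius 16 mm.
- jig: Pressing jig, fixed to the bench: blue base plate 130 (x) by 110 (y) by 18 mm. Origin: underside of the base, on the pin's axis. x points from the pin to the fence, a steel block 34 mm wide (y), x = 28 to 38 mm, top 54 mm above the bench (6 mm of play to a seated heel's flat front). Jig and both heels share three places at random; the jig is turned up to 0.4 rad.
- pin_tip (a point): Top of the upright brass locating pin, which is rigid: 10 mm in diameter, its last 3 mm tapered to 5 mm; 50 mm above the bench, so 10 mm above the bed at rest and 18 mm above the pressed bed.
- bed_top (a point): Centre (on the pin's axis) of the upper face of the sprung aluminium bed, 68 mm (x from -43 to +25 mm) by 64 mm (y); the pin stands up through a hole in it. 40 mm above the bench at rest. Its frame is parallel to the jig's.
- bed (a joint): Downward travel of the sprung bed in m: 0 at rest, 0.008 fully down on a hard stop. The spring takes 4 N to start it and 12 N to hold it fully down (1 N per mm), and lifts the bed again when let go; the heel's own weight does not move it.
- pale_heel: Bystander: a heel of the same shape and size in pale wood all over, without a black face; one of the three places, turned by up to 1 rad.
- tin: Bystander: red polish tin, 74 mm across, 22 mm high. Origin under its centre.
- spool: Bystander: upright spool of black thread, 40 mm across, 58 mm high. Origin under its centre.
- jar: Bystander: amber glass jar with a green lid, 60 mm across, 85 mm high. Origin under its centre.
- hammer: Bystander: hammer lying on the bench to the robot's right.
- brush: Bystander: brush, 170 mm long, lying across beyond the jig, to the left.
- last: Bystander: wooden shoe last about 200 mm long and 85 mm high, lying on the bench to the robot's left.
Things that resemble listed ones, but are neither listed nor needed, are in the scene too. There is more than one size of the heel; the one meant has the size given above.

How it is judged:
By the outcome, as a careful person would: the job done as asked, in the order asked, and still so for the second after the job is handed in, while the arm keeps its last pose, push and grip.
It also fails if it takes over 48 s, if anything falls off the work surface, if the arm or the gripper's body presses on something with over 40 N, if the wrist force passes 120 N, or if a joint passes its speed limit or range.

### The arm

A 6-joint arm with a two-finger parallel gripper is mounted at the origin on the work surface. World frame = base frame: x ahead of the robot, y to its left, z up, the work surface at z = 0. Lengths are in m, angles in degrees, forces in N, time in s.
With the tool pointing down it reaches from about 0.375 to 0.9 m from the base axis. Payload 3.1 kg.
Tool frame: the origin (TCP) lies between the finger pads; the fingertips stand 19 mm ahead of it and the grasp point (between the pads) is the TCP; z points along the fingers, x is the direction in which the jaws open and shut, and the axes are right-handed (so a half turn about z gives the same grasp; the last joint's range is limited). The gripper opens to 87 mm and grips with 3 to 60 N. Pads are 19 mm wide; open, the fingers measure 117 mm over their backs; the gripper's body (75 mm by 190 mm) begins 51 mm behind the grasp point.
Start: joints at [-86.946, 30.224, 82.088, -0, 67.689, -10.227], TCP at [0.144, -0.608, 0.242] pointing down, gripper open.
Joint ranges: [-176.69, 176.69], [-43.24, 126.21], [12.49, 139.97], [-82, 262], [0, 151.66], [-163.58, 163.58]. Speed limits (degrees/s): [159.86, 159.86, 180, 180, 180, 180].

### API

Orientations are given as a 3x3 rotation matrix whose columns are the frame's x, y, z axes.
In Python, from rig import read_state, capture, camera_info, hand_in, spot_in, silhouettes gives the robot as it stands.
- The arm moves only by the shell command python3 -m jog 'ROWS'. ROWS is text: rows parted by semicolons, each of 7 numbers parted by spaces: the shift along the tool's x, y, z in m, then the turn, a rotation vector about the tool's x, y, z in degrees, then the opening, from 0 (shut) to 1 (fully open). A call has 1 to 8 rows; each row is the pose to reach, as a shift and turn from the pose commanded when the call began, along the tool's axes at that moment; what a row does not reach only later rows make up. A row lasts 1/8 s, in which the tool goes at most 62.5 mm and 10.7 degrees, less where a joint would pass 70% of its speed; a pose out of reach is approached as far as the arm can. A call with a gripper value outside its range is refused whole. The fingers move at their own pace and stop on an object; the grip force is fixed at half the most. Time passes only in rows, so rows that repeat a pose let the fingers close. It gives the time, the measured TCP pose, the force and the opening at its end, in the units of the state.
- read_state(): the state, without advancing time (a new reading comes with each control period).
- capture(name): name is "side" or "top" or "wrist"; returns (picture, depth): 480x640x3 uint8, red, green, blue; 480x640 float32, m along the optical axis (not along the pixel's ray), 0 where there is no reading.
- camera_info(name): a dict with "vfov" (degrees; the focal length in pixels is half the picture's height over the tangent of half this angle, whatever the lens; pixels are square), "cx", "cy" (the principal point, pixels), "R" (3x3) and "t" (3): a world point X has camera coordinates R X + t; the wrist camera has in their place "tool_from_camera" (4x4, takes a point from camera to tool coordinates, whose origin is the TCP and whose axes are the tool frame's). Camera axes: x right, y down, z forward; pixel columns grow to the right and rows downward; lengths in m; the calibration is good to about 2 mm. A picture is of the moment at which its call begins: read the wrist's pose just before it. camera_info takes no time and is no camera call.
- hand_in(): hands the job in, once; it reports no verdict.
Trained networks look in the newest picture that a camera, given by its name, has taken for a name from the list of things; names that differ only in an ending like _2 or _b are one class to them, and where a whole thing is asked for, a point or a joint stands for the part that bears it (a point fixed in the world has none). Each returns a list of dicts, best first, with "score" (0 to 1); they miss things now and then, are a little off and sometimes report something else, mostly with a low value. They report only what shows in the picture. A call takes as long as a camera call. They do not tell look-alikes from the thing itself.
- spot_in(label, camera): "centre" ([x, y, z] in m, in world coordinates, good to about 4 mm: the middle of the surface that is visible of it).
- silhouettes(label, camera): "region" (480x640 bool, what is visible of it).
The state is a dict: "time_s": time; "joint_positions": joint angles; "qvel": joint speeds; "tau": joint torques, N m; "position": TCP position; "tcp_rot": TCP orientation; "force": force on the tool from outside, world axes, zero at the start; "moment": the same for the moment, N m; "opening": opening from 0.0 (shut) to 1.0 (fully open).
Only numpy, scipy, OpenCV 4.12 (cv2) and the standard library are available. Lean on these libraries where they do the work, as an engineer would, in place of code of your own. Each camera call takes 0.05 s, during which the arm holds its last target.

## Working session

There is one attempt and no reset: what is moved stays moved. The work goes in short steps, Python scripts to look and compute and a shell command to move; the robot and the scene stay as the last step left them, time stands still between calls to the robot, and variables do not carry over. Pictures are saved under pics/ and viewed, and the job is handed in when it is done.

```bash
ls; mkdir -p pics; python3 - <<'E'
from rig import *
import cv2
s=read_state();print(s)
for n in("side","top","wrist"):
    p,d=capture(n);cv2.imwrite(f"pics/{n}0.png",p[:,:,::-1]);print(n,camera_info(n))
    import numpy as np
    np.save(f"pics/{n}0.npy",d)
E
```

```text
pics
{'time_s': 0.0, 'joint_positions': array([-8.69462903e+01,  3.02773825e+01,  8.21572237e+01, -2.41556035e-03,
        6.76878918e+01, -1.02278936e+01]), 'qvel': array([ 0.05185684,  0.06728596, -0.03083558,  0.01394329, -0.04900692,
       -0.02030484]), 'tau': array([-6.10502630e-04, -4.40042102e+01, -1.76591331e+01,  6.32921909e-02,
        5.82708092e-02, -1.50316760e-04]), 'position': array([ 0.14355945, -0.60757501,  0.24058391]), 'tcp_rot': array([[ 2.29752711e-01, -9.73249027e-01, -1.52842792e-04],
       [-9.73246750e-01, -2.29752508e-01,  2.13287759e-03],
       [-2.11093705e-03, -3.41280657e-04, -9.99997714e-01]]), 'force': array([-0.37149846,  0.41384269, -0.13160812]), 'moment': array([-0.02119736,  0.01775255, -0.03944745]), 'opening': 1.002361333112318}
side {'vfov': 52.99488199248347, 'cx': 320.06771974802507, 'cy': 235.0822312274799, 'R': array([[-0.99846304, -0.0519018 , -0.01943586],
       [-0.02181531,  0.69044013, -0.72306053],
       [ 0.05094744, -0.72152522, -0.6905112 ]]), 't': array([0.59110682, 0.05583753, 1.09280317])}
top {'vfov': 44.68089914326693, 'cx': 314.0611729877838, 'cy': 252.52491278165823, 'R': array([[ 0.00839873, -0.99995299,  0.0048457 ],
       [-0.99506955, -0.00883642, -0.09878514],
       [ 0.09882331, -0.00399214, -0.99509699]]), 't': array([-0.00489107,  0.6000373 ,  1.30371984])}
wrist {'vfov': 64.08961402470858, 'cx': 316.67476511989025, 'cy': 244.39449034963678, 'tool_from_camera': array([[ 9.99999878e-01, -3.89732345e-04,  3.05061029e-04,
         1.48755125e-04],
       [ 3.04798508e-04,  9.70570268e-01,  2.40817901e-01,
        -6.62855741e-02],
       [-3.89937690e-04, -2.40817778e-01,  9.70570268e-01,
        -1.44945040e-01],
       [ 0.00000000e+00,  0.00000000e+00,  0.00000000e+00,
         1.00000000e+00]])}
```

View pics/top0.png

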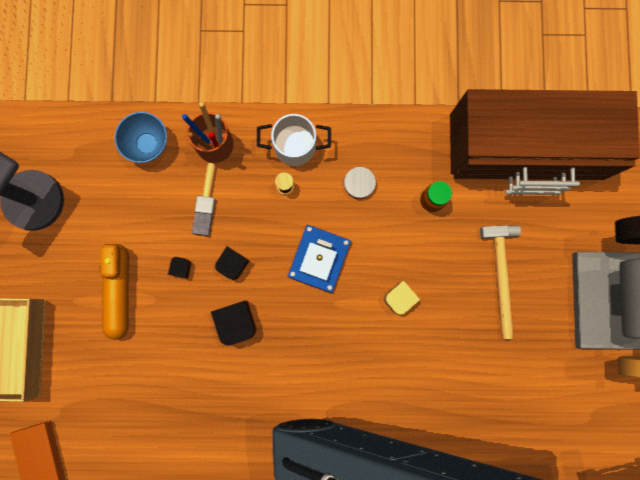

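View pics/side0.png

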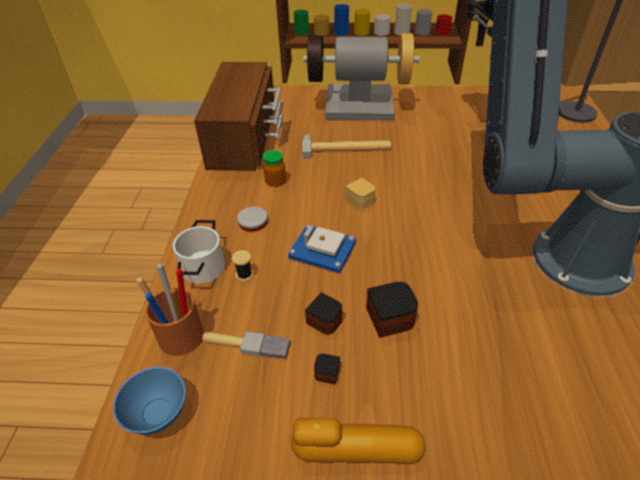

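```bash
python3 - <<'E'
from rig import *
import numpy as np
for l in("heel","heel_top","jig","pin_tip","bed_top","pale_heel"):
  for c in("top","side"):
    print(l,c,[(np.round(r["centre"],4).tolist(),round(float(r["score"]),2)) for r in spot_in(l,c)])
E
```

```text
heel top [([0.5639, 0.3072, 0.0308], 0.69), ([0.4374, 0.1663, 0.0657], 0.65), ([0.5728, 0.1836, 0.0449], 0.57)]
heel side [([0.4404, 0.1979, 0.0609], 0.68), ([0.5669, 0.3162, 0.0326], 0.67), ([0.5723, 0.2028, 0.0447], 0.59), ([0.5858, 0.0098, 0.0183], 0.49)]
heel_top top [([0.4944, -0.1934, 0.0442], 0.74), ([0.5617, 0.305, 0.0361], 0.73), ([0.4402, 0.1765, 0.0643], 0.63), ([0.5698, 0.1846, 0.0463], 0.61)]
heel_top side [([0.5696, 0.2006, 0.0457], 0.91), ([0.5647, 0.3198, 0.037], 0.88), ([0.4423, 0.1933, 0.0644], 0.72), ([0.5797, 0.0004, 0.0407], 0.2)]
jig top [([0.5873, -0.0141, 0.0182], 0.73), ([0.5153, 0.4385, 0.0574], 0.56)]
jig side [([0.5856, 0.0132, 0.0201], 0.89)]
pin_tip top [([0.5884, -0.0086, 0.0162], 0.76)]
pin_tip side [([0.5845, 0.0087, 0.0188], 0.95), ([0.5169, 0.4662, 0.0511], 0.55), ([0.577, -0.0008, 0.0386], 0.49), ([0.4994, -0.1793, 0.038], 0.48), ([0.5722, 0.2038, 0.0433], 0.38)]
bed_top top [([0.5804, -0.0089, 0.0394], 0.61)]
bed_top side [([0.5809, 0.0014, 0.0381], 0.71), ([0.5564, -0.4247, 0.0162], 0.62)]
pale_heel top [([0.4953, -0.1922, 0.0453], 0.85), ([0.5751, 0.189, 0.0474], 0.61)]
pale_heel side [([0.4963, -0.1804, 0.0352], 0.58)]
```

```bash
python3 -m jog '-.584 -.607 -.06 0 0 0 1;-.584 -.607 -.06 0 0 0 1;-.584 -.607 -.06 0 0 0 1;-.584 -.607 -.06 0 0 0 1;-.584 -.607 -.06 0 0 0 1;-.584 -.607 -.06 0 0 0 1;-.584 -.607 -.06 0 0 0 1;-.584 -.607 -.06 0 0 0 1'
```

```text
time_s: 1.75
position: [0.415, -0.1876, 0.2776]
tcp_rot: [[0.229, -0.973, 0.001], [-0.973, -0.229, -0.001], [0.001, -0.001, -1.0]]
force: [0.5, 0.4, -0.1]
opening: 1.0
```

```bash
python3 - <<'E'
import cv2
p=cv2.imread("pics/top0.png")[210:360,150:450]
cv2.imwrite("pics/topz.png",cv2.resize(p,None,fx=2.6,fy=2.6,interpolation=cv2.INTER_CUBIC))
E
```

```text
(no output)
```

View pics/topz.png

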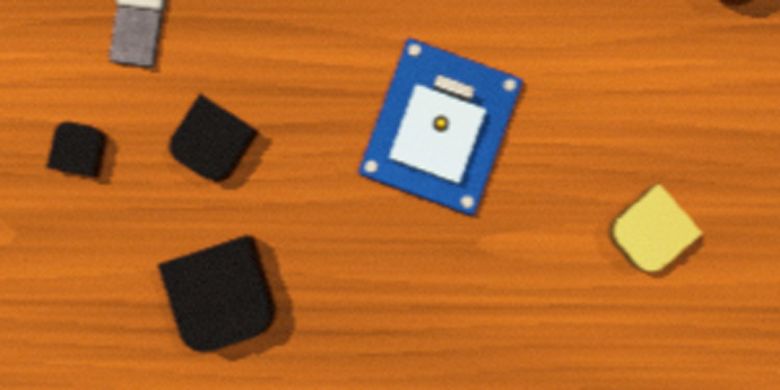

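```bash
python3 -m jog '-.238 -.246 -.02 0 0 0 1;-.238 -.246 -.02 0 0 0 1;-.238 -.246 -.02 0 0 0 1;-.238 -.246 -.02 0 0 0 1;-.238 -.246 -.02 0 0 0 1;-.238 -.246 -.02 0 0 0 1;-.238 -.246 -.02 0 0 0 1;-.238 -.246 -.02 0 0 0 1'
python3 - <<'E'
from rig import *
import cv2,numpy as np
s=read_state();print(s['position'],s['joint_positions'],s['qvel'])
p,d=capture("wrist");cv2.imwrite("pics/w1.png",p[:,:,::-1])
np.savez("pics/w1.npz",p=p,d=d,pos=s['position'],R=s['tcp_rot'])
E
```

```text
time_s: 2.75
position: [0.598, 0.0984, 0.2967]
tcp_rot: [[0.23, -0.973, -0.001], [-0.973, -0.23, -0.001], [0.0, 0.002, -1.0]]
force: [0.3, -0.0, -0.3]
opening: 1.0
[0.59795269 0.09844868 0.29674401] [-1.18785170e+00  2.55471094e+01  8.10959291e+01 -3.68632406e-02
  7.34379924e+01  7.55423998e+01] [-1.13739196 -0.48396753  0.6048759  -0.00544366 -0.15048469  0.23766277]
```

View pics/w1.png

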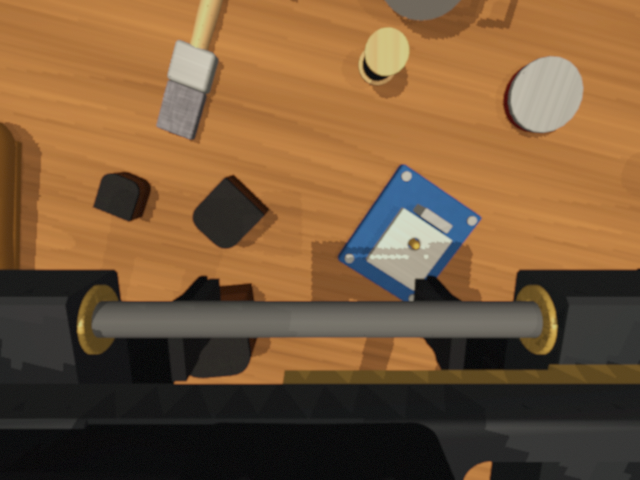

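```bash
cat > h.py <<'E'
import numpy as np,cv2
from rig import *
from scipy.optimize import minimize
def cloud(name,d,pos=None,R=None):
    c=camera_info(name);f=240/np.tan(np.radians(c['vfov']/2))
    v,u=np.mgrid[:480,:640]
    P=np.stack([(u-c['cx'])/f*d,(v-c['cy'])/f*d,d],-1)
    if name=='wrist':
        T=c['tool_from_camera'];P=P@T[:3,:3].T+T[:3,3];return P@R.T+pos
    return (P-c['t'])@c['R']
def shot(tag):
    s=read_state();p,d=capture("wrist");cv2.imwrite(f"pics/{tag}.png",p[:,:,::-1])
    np.savez(f"pics/{tag}.npz",p=p,d=d,pos=s['position'],R=s['tcp_rot']);return s
def load(tag):
    z=np.load(f"pics/{tag}.npz");return z['p'],z['d'],cloud('wrist',z['d'],z['pos'],z['R'])
def outline(kind):
    if kind=='rect': # bed
        return np.array([[-.043,-.032],[.025,-.032],[.025,.032],[-.043,.032]])
    a=np.linspace(np.pi/2,np.pi,10);r=.016
    c1=np.c_[-.022+r*np.cos(a),.012+r*np.sin(a)]
    c2=np.c_[c1[::-1,0],-c1[::-1,1]]
    return np.r_[[[.022,-.028],[.022,.028]],c1,c2]
def fit(xy,kind,yaw0):
    # xy: contour/area points on a top face; IoU-like fit by raster 
    o=outline(kind);c0=xy.mean(0);g=.0005;N=400
    img=np.zeros((N,N),np.uint8)
    ij=((xy-c0)/g+N/2).round().astype(int);ok=((ij>=0)&(ij<N)).all(1);img[ij[ok,1],ij[ok,0]]=1
    img=cv2.morphologyEx(img,cv2.MORPH_CLOSE,cv2.getStructuringElement(cv2.MORPH_ELLIPSE,(9,9)))
    img=cv2.GaussianBlur(img.astype(np.float32),(0,0),2)
    def cost(q):
        c,s=np.cos(q[2]),np.sin(q[2]);w=(o@np.array([[c,s],[-s,c]])+q[:2]*1e-3)/g+N/2
        m=np.zeros((N,N),np.uint8);cv2.fillPoly(m,[(w*16).round().astype(np.int32)],1,shift=4)
        return np.abs(cv2.GaussianBlur(m.astype(np.float32),(0,0),2)-img).sum()*g*g*1e6
    cx=o[:,0].max()+o[:,0].min();cx/=2
    best=None
    for dy in(-.2,-.1,0,.1,.2):
        y=yaw0+dy;q0=[-cx*1e3*np.cos(y),-cx*1e3*np.sin(y),y]
        sim=np.array([q0]+[np.add(q0,e) for e in([4,0,0],[0,4,0],[0,0,.1])])
        r=minimize(cost,q0,method='Nelder-Mead',options=dict(initial_simplex=sim,xatol=1e-3,fatol=.1))
        if best is None or r.fun<best.fun:best=r
    return c0+best.x[:2]*1e-3,np.degrees(best.x[2]),best.fun,img.sum()*g*g*1e6
E
cat > m1.py <<'E'
from h import *
import sys
def go(P,p,hz=(.038,.056),near_h=(.57,.19),near_j=(.585,.0)):
    z=P[...,2];
    mh=(np.hypot(P[...,0]-near_h[0],P[...,1]-near_h[1])<.055)&(z>hz[0])&(z<hz[1])
    if mh.sum()>50:
        print('heel z',np.median(z[mh]),fit(P[mh][:,:2],'heel',-.58))
    mb=(np.hypot(P[...,0]-near_j[0],P[...,1]-near_j[1])<.06)&(z>.035)&(z<.045)
    if mb.sum()>50:
        print('bed z',np.median(z[mb]),fit(P[mb][:,:2],'rect',-.3))
    mp=(np.hypot(P[...,0]-near_j[0],P[...,1]-near_j[1])<.03)&(z>.0465)&(z<.0515)
    print('pin pts',mp.sum(),P[mp].mean(0) if mp.any() else'')
    mt=(np.abs(P[...,0]-.6)<.1)&(P[...,1]>.08)&(P[...,1]<.13);print('table z',np.median(z[mt]))
if __name__=='__main__':
    p,d,P=load(sys.argv[1]);go(P,p)
E
python3 m1.py w1; python3 - <<'E'
from h import *;from m1 import go
for n in('top','side'):
    d=np.load(f'pics/{n}0.npy');print(n);go(cloud(n,d),None)
E
```

```text
heel z 0.047688752570676674 (array([0.58111638, 0.18672328]), np.float64(-32.25651761064832), np.float64(76.74543762207031), np.float32(3205.2505))
bed z 0.041764715205501374 (array([ 0.590256  , -0.01061024]), np.float64(-19.311707796137537), np.float64(277.47711181640625), np.float32(4142.2505))
pin pts 50 [ 0.59083171 -0.00962047  0.04983776]
table z 0.38888699353397366
top
heel z 0.046155488958074545 (array([0.57929775, 0.1842936 ]), np.float64(-34.185503570686684), np.float64(334.4328308105469), np.float32(2937.7502))
bed z 0.040062737435808835 (array([ 0.58931938, -0.01225195]), np.float64(-18.013870665910577), np.float64(776.601806640625), np.float32(3607.5005))
pin pts 10 [ 0.58990444 -0.00899512  0.04928116]
table z 0.0003030695739445486
side
heel z 0.04461583364928076 (array([0.57730235, 0.18756797]), np.float64(-32.375001714061916), np.float64(400.20867919921875), np.float32(2882.0002))
bed z 0.03863927217680973 (array([ 0.58806843, -0.00914583]), np.float64(-17.127188115196457), np.float64(2979.284912109375), np.float32(1477.7502))
pin pts 9 [ 0.58637193 -0.00878064  0.04826291]
table z -0.001141584064451178
```

```bash
python3 -m jog '-.09 -.003 .05 0 0 11 .8;-.09 -.003 .1 0 0 22 .8;-.09 -.003 .15 0 0 34 .8;-.09 -.003 .15 0 0 45.8 .8;-.09 -.003 .15 0 0 45.8 .8;-.09 -.003 .15 0 0 45.8 .8'
python3 - <<'E'
from h import *
s=shot('w2');print(s['position'],s['tcp_rot'],s['qvel'].max())
E
python3 m1.py w2
```

```text
time_s: 3.55
position: [0.5808, 0.1859, 0.1471]
tcp_rot: [[-0.539, -0.843, -0.001], [-0.843, 0.539, -0.0], [0.001, 0.0, -1.0]]
force: [1.0, 0.0, 0.1]
opening: 0.801
[0.58075418 0.18588046 0.14708787] [[-5.38593875e-01 -8.42565299e-01 -5.95873236e-04]
 [-8.42565341e-01  5.38594080e-01 -2.51875916e-04]
 [ 5.33155704e-04  3.66403310e-04 -9.99999791e-01]] 0.18286527267906175
heel z 0.04769768860916783 (array([0.5811284 , 0.18635373]), np.float64(-32.28706587190469), np.float64(201.322998046875), np.float32(3077.5002))
bed z 0.041778281116243945 (array([ 0.59068365, -0.01058195]), np.float64(-19.753258866473814), np.float64(274.9818420410156), np.float32(4436.2505))
pin pts 208 [ 0.59086273 -0.0088445   0.04958647]
table z 0.0023594343529231704
```

View pics/w2.png

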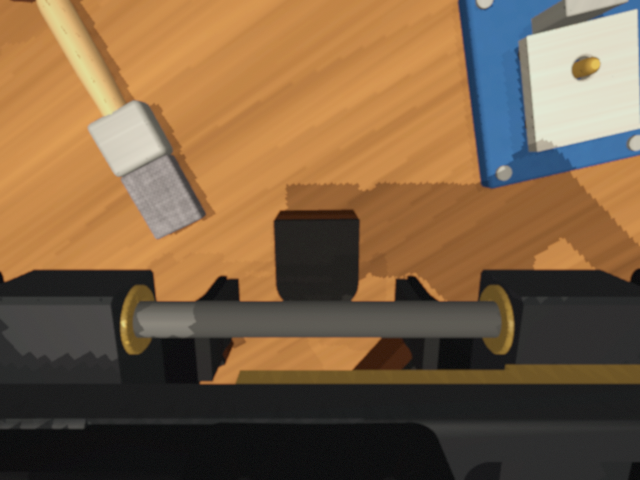

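```bash
python3 -m jog '0 0 .05 0 0 0 .8;0 0 .09 0 0 0 .8;0 0 .117 0 0 0 .8;0 0 .117 0 0 0 .8;0 0 .117 0 0 0 .3;0 0 .117 0 0 0 .3;0 0 .117 0 0 0 .3;0 0 .117 0 0 0 .3' && python3 -m jog '0 0 0 0 0 0 0.3;0 0 0 0 0 0 .3;0 0 0 0 0 0 .3;0 0 0 0 0 0 .3'
```

```text
time_s: 4.6
position: [0.582, 0.1872, 0.0318]
tcp_rot: [[-0.537, -0.843, 0.003], [-0.843, 0.537, -0.0], [-0.001, -0.002, -1.0]]
force: [-0.4, -1.4, 6.2]
opening: 0.642
time_s: 5.1
position: [0.582, 0.1872, 0.0318]
tcp_rot: [[-0.537, -0.843, 0.003], [-0.843, 0.537, -0.0], [-0.001, -0.002, -1.0]]
force: [-0.4, -1.8, 6.4]
opening: 0.642
```

```bash
python3 - <<'E'
from h import *
for t in('w1','w2'):
    p,d,P=load(t);z=P[...,2]
    m=(np.hypot(P[...,0]-.58,P[...,1])<.1)&(p[...,2].astype(int)>p[...,0].astype(int)+50)&(z<.024)&(z>.014)
    pts=P[m][:,:2];print(t,'base',m.sum(),cv2.minAreaRect((pts*1000).astype(np.float32)))
    m=(np.hypot(P[...,0]-.585,P[...,1])<.06)&(z>.039)&(z<.045)&(p.min(-1)>120)
    print('bed',m.sum(),cv2.minAreaRect((P[m][:,:2]*1000).astype(np.float32)))
    m=(np.hypot(P[...,0]-.62,P[...,1]+.02)<.04)&(z>.053)&(z<.06)
    print('fence',m.sum(),cv2.minAreaRect((P[m][:,:2]*1000).astype(np.float32)) if m.any() else'')
E
```

```text
w1 base 5263 ((590.7100830078125, -9.127632141113281), (108.27790832519531, 126.8916244506836), 70.23221588134766)
bed 3422 ((581.4059448242188, -6.889019012451172), (64.71165466308594, 67.89466094970703), 70.24830627441406)
fence 319 ((607.2178955078125, -16.172780990600586), (34.03861618041992, 39.20524597167969), 70.61705780029297)
w2 base 12158 ((588.725830078125, -7.911521911621094), (107.8542709350586, 122.84922790527344), 70.0509033203125)
bed 12141 ((581.7410278320312, -7.976345062255859), (65.99830627441406, 68.13450622558594), 70.46075439453125)
fence 693 ((612.86279296875, -11.211267471313477), (33.41559982299805, 36.532142639160156), 39.80415344238281)
```

```bash
python3 - <<'E'
from h import *
s=shot('w3');print(s['position'],s['force'],s['moment'])
p,d=capture('side');cv2.imwrite('pics/s3.png',cv2.resize(p[200:400,200:500,::-1],None,fx=2.6,fy=2.6))
E
```

```text
[0.58204013 0.18722228 0.03179312] [-0.41291147 -1.8181607   6.36975586] [-0.2432937   0.15063965 -0.02578841]
```

View pics/w3.png

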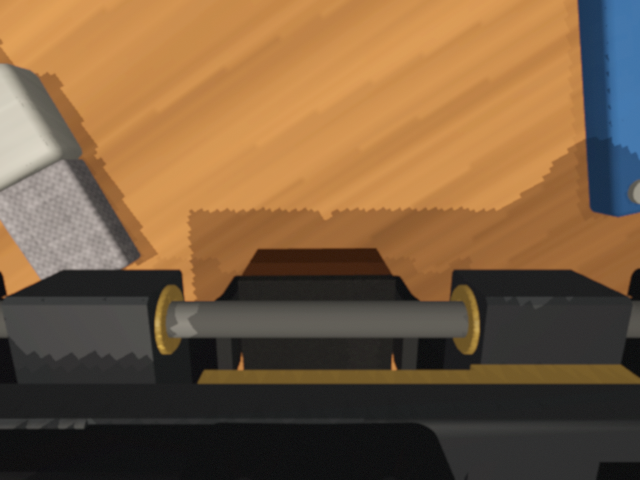

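View pics/s3.png

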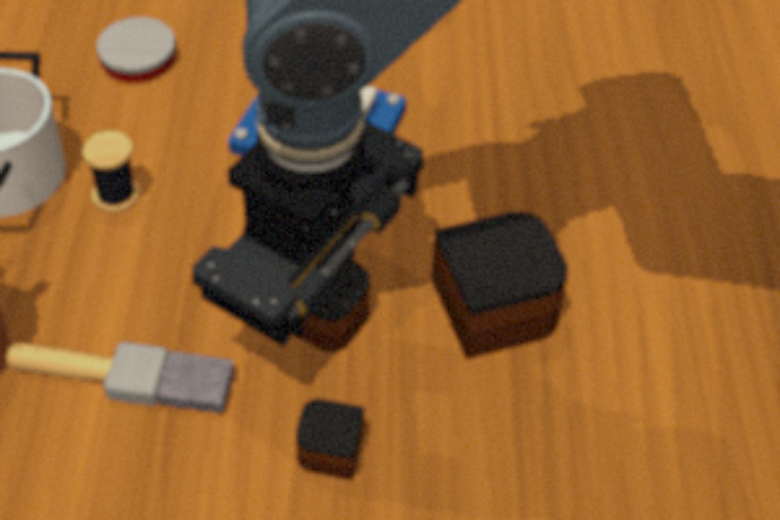

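```bash
python3 -m jog '0 0 -.04 0 0 0 .3;0 0 -.088 0 0 0 .3;0 0 -.088 0 0 0 .3;0 0 -.088 0 0 0 .3' && python3 -m jog '.06 -.019 0 0 0 -6 .3;.12 -.037 0 0 0 -12.7 .3;.175 -.0546 0 0 0 -12.7 .3;.175 -.0546 0 0 0 -12.7 .3;.175 -.0546 0 0 0 -12.7 .3;.175 -.0546 0 0 0 -12.7 .3'
python3 - <<'E'
from h import *
s=shot('w4');print(s['position'],s['tcp_rot'],s['force'],s['moment'],s['opening'],s['qvel'].max())
E
python3 m1.py w4
```

```text
time_s: 5.7
position: [0.5802, 0.1873, 0.1179]
tcp_rot: [[-0.538, -0.843, -0.001], [-0.843, 0.538, 0.0], [0.0, 0.001, -1.0]]
force: [0.5, -0.1, -1.7]
opening: 0.641
time_s: 6.45
position: [0.5328, 0.0117, 0.1175]
tcp_rot: [[-0.337, -0.941, -0.001], [-0.941, 0.337, 0.0], [-0.0, 0.001, -1.0]]
force: [0.2, 0.6, -1.4]
opening: 0.644
[0.53282341 0.01167682 0.11750089] [[-3.37456844e-01 -9.41340519e-01 -9.51401751e-04]
 [-9.41340994e-01  3.37456557e-01  4.52556613e-04]
 [-1.04953118e-04  1.04831180e-03 -9.99999445e-01]] [ 0.17954559  0.60684418 -1.40250567] [ 0.08761497  0.03613528 -0.00109595] 0.6437070044301726 0.5096577565877519
bed z 0.0418291967098592 (array([ 0.59043004, -0.01104962]), np.float64(-19.394980316522112), np.float64(287.996337890625), np.float32(4312.5005))
pin pts 188 [ 0.59048484 -0.01091381  0.05009349]
table z 0.0018348732025018355
```

View pics/w4.png

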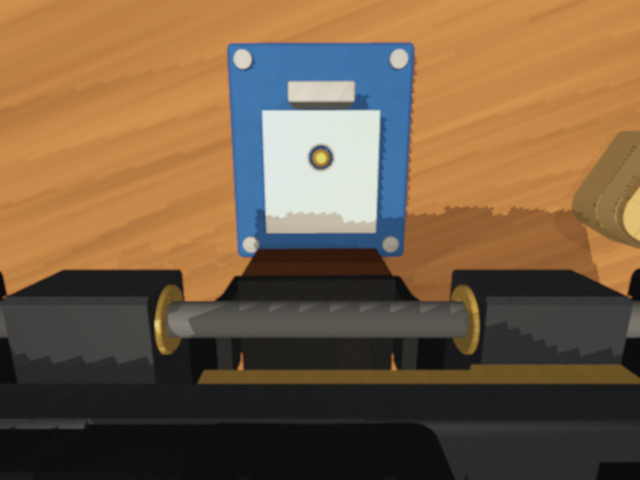

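```bash
python3 - <<'E'
from h import *
z=np.load('pics/w4.npz');P=cloud('wrist',z['d'],np.zeros(3),np.eye(3)) # tool coords
m=np.zeros((480,640),bool);m[250:275,240:400]=1
p=z['p'].astype(int)
# front face pixels
for v in(254,260,266,272):
    r=[ (u) for u in range(230,410) if abs(P[v,u,1]+.022)<.006]
    Q=P[v,r]; print(v,len(r),'y med',np.median(Q[:,1]),'x',Q[:,0].min(),Q[:,0].max(),'z',np.median(Q[:,2]), 'slope',np.degrees(np.polyfit(Q[:,0],Q[:,1],1)[0]))
print('pin px',P[157,320],P[150:165,312:329].reshape(-1,3)[P[150:165,312:329,2].argmin()])
g=P[145:170,308:332];s=g[...,2]<g[...,2].min()+.003;print(g[s].mean(0))
E
```

```text
254 126 y med -0.02115542106605469 x -0.028272360578481648 0.027115997279094035 z 0.019138587514229338 slope -0.43292663472402326
260 134 y med -0.02119968309742691 x -0.028372723834776716 0.02738642019511958 z 0.009503022412341314 slope -0.4600172571989822
266 139 y med -0.021190830529879766 x -0.028183043193819958 0.027132607571934895 z 0.0009873200141967964 slope -0.46446577766826164
272 148 y med -0.02121985627164917 x -0.028393835543501878 0.02725689416337511 z -0.006784205586759226 slope -0.4475516196632932
pin px [ 0.00147756 -0.06226147  0.06466345] [ 0.00147239 -0.0627891   0.064173  ]
[-0.00033763 -0.06622878 -0.14494559]
```

```bash
python3 -m jog '.002 -.03 0 0 0 0 .3;.002 -.053 0 0 0 0 .3;.002 -.053 .02 0 0 0 .3;.002 -.053 .03 0 0 0 .3;.002 -.053 .03 0 0 0 .3;.002 -.053 .03 0 0 0 .3'
python3 - <<'E'
from h import *
s=read_state();print(s['position'],s['force'],s['moment'],s['qvel'].max())
d=s['position']-[.53282,.011677,.1175];print(d@s['tcp_rot'])
E
```

```text
time_s: 7.25
position: [0.5821, -0.009, 0.0884]
tcp_rot: [[-0.338, -0.941, 0.0], [-0.941, 0.338, -0.0], [-0.0, -0.0, -1.0]]
force: [0.0, -0.1, -0.0]
opening: 0.641
[ 0.5821476  -0.00903639  0.08837622] [ 0.02800026 -0.06395077 -0.01035135] [0.06134288 0.04397361 0.02290882] 0.08509462901842298
[ 0.00280187 -0.05341786  0.02913989]
```

```bash
for i in 1; do python3 -m jog '0 0 .002 0 0 0 .3;0 0 .004 0 0 0 .3;0 0 .004 0 0 0 .3'; done; python3 -m jog '0 0 .0015 0 0 0 .3;0 0 .0015 0 0 0 .3'
```

```text
time_s: 7.62
position: [0.582, -0.0095, 0.0841]
tcp_rot: [[-0.339, -0.941, -0.0], [-0.941, 0.339, 0.0], [-0.0, 0.0, -1.0]]
force: [-0.1, -0.1, -1.8]
opening: 0.645
time_s: 7.88
position: [0.582, -0.0095, 0.0825]
tcp_rot: [[-0.339, -0.941, -0.0], [-0.941, 0.339, 0.0], [0.0, 0.0, -1.0]]
force: [0.2, -0.0, -1.5]
opening: 0.639
```

```bash
python3 -m jog '0 0 .001 0 0 0 .3;0 0 .001 0 0 0 .3';python3 -m jog '0 0 .001 0 0 0 .3;0 0 .001 0 0 0 .3'
```

```text
time_s: 8.12
position: [0.5822, -0.0095, 0.0818]
tcp_rot: [[-0.339, -0.941, 0.0], [-0.941, 0.339, -0.0], [0.0, -0.0, -1.0]]
force: [-0.8, 0.5, 1.7]
opening: 0.642
time_s: 8.38
position: [0.5822, -0.0095, 0.0816]
tcp_rot: [[-0.339, -0.941, 0.001], [-0.941, 0.339, -0.0], [0.0, -0.001, -1.0]]
force: [-1.5, -0.2, 6.5]
opening: 0.641
```

```bash
python3 -m jog '-.0005 -.002 -.0003 0 0 0 .3;-.001 -.004 -.0003 0 0 0 .3;-.001 -.006 -.0003 0 0 0 .3;-.001 -.006 -.0003 0 0 0 .3'; python3 - <<'E'
from rig import *
s=read_state();d=s['position']-[.53282,.011677,.1175];print(d@s['tcp_rot'],s['moment'])
E
```

```text
time_s: 8.88
position: [0.5845, -0.0098, 0.0814]
tcp_rot: [[-0.339, -0.941, -0.008], [-0.941, 0.339, 0.001], [0.001, 0.008, -1.0]]
force: [-6.4, 0.7, 9.3]
opening: 0.64
[ 0.00267303 -0.05620251  0.03561668] [0.1609702  1.25758993 0.04262805]
```

```bash
python3 -m jog '0 0 -.0008 0 0 0 .3;0 0 -.0008 0 0 0 .3;0 0 -.0008 0 0 0 .3'; python3 - <<'E'
from rig import *
s=read_state();d=s['position']-[.53282,.011677,.1175];print(d@s['tcp_rot'],s['moment'],s['force'])
E
```

```text
time_s: 9.25
position: [0.5885, -0.0107, 0.0814]
tcp_rot: [[-0.339, -0.941, 0.001], [-0.941, 0.339, -0.0], [-0.0, -0.001, -1.0]]
force: [-0.4, 0.0, -0.8]
opening: 0.638
[ 0.00216466 -0.05993235  0.03609889] [0.02903095 0.00264257 0.02549954] [-0.40627107  0.02076799 -0.78739724]
```

```bash
python3 -m jog '0 -.001 .0003 0 0 0 .3;0 -.002 .0004 0 0 0 .3;0 -.002 .0004 0 0 0 .3'; python3 -m jog '0 -.001 .0002 0 0 0 .3;0 -.001 .0004 0 0 0 .3;0 -.001 .0004 0 0 0 .3';python3 - <<'E'
from rig import *
s=read_state();d=s['position']-[.53282,.011677,.1175];print(d@s['tcp_rot'],s['moment'],s['force'])
E
```

```text
time_s: 9.62
position: [0.5901, -0.0114, 0.0812]
tcp_rot: [[-0.339, -0.941, 0.0], [-0.941, 0.339, -0.0], [-0.0, -0.0, -1.0]]
force: [1.2, 0.7, -1.5]
opening: 0.642
time_s: 10.0
position: [0.5908, -0.0116, 0.0809]
tcp_rot: [[-0.339, -0.941, -0.0], [-0.941, 0.339, 0.0], [0.0, 0.0, -1.0]]
force: [0.1, -0.3, -1.6]
opening: 0.641
[ 0.00220919 -0.06247118  0.03664006] [ 0.09077747  0.01027474 -0.0527963 ] [ 0.13118621 -0.31435783 -1.64129495]
```

```bash
python3 -m jog '0 -.0005 .001 0 0 0 .3;0 -.0008 .002 0 0 0 .3;0 -.0008 .003 0 0 0 .3;0 -.0008 .003 0 0 0 .3'; python3 -m jog '0 0 .0015 0 0 0 .3;0 0 .003 0 0 0 .3;0 0 .003 0 0 0 .3'
```

```text
time_s: 10.5
position: [0.5915, -0.0119, 0.0777]
tcp_rot: [[-0.339, -0.941, -0.0], [-0.941, 0.339, 0.0], [0.0, 0.0, -1.0]]
force: [0.2, -0.2, -0.3]
opening: 0.641
time_s: 10.88
position: [0.5915, -0.0118, 0.0747]
tcp_rot: [[-0.339, -0.941, -0.0], [-0.941, 0.339, 0.0], [0.0, 0.0, -1.0]]
force: [0.3, -0.9, -2.1]
opening: 0.645
```

```bash
python3 -m jog '0 0 .0015 0 0 0 .3;0 0 .0025 0 0 0 .3;0 0 .0025 0 0 0 .3'; python3 -m jog '0 0 .001 0 0 0 .3;0 0 .001 0 0 0 .3;0 0 .001 0 0 0 .3'; python3 -m jog '0 0 .002 0 0 0 .3;0 0 .002 0 0 0 .3;0 0 .002 0 0 0 .3'; python3 -m jog '0 0 .002 0 0 0 .3;0 0 .002 0 0 0 .3;0 0 .002 0 0 0 .3'
```

```text
time_s: 11.25
position: [0.5916, -0.0119, 0.0723]
tcp_rot: [[-0.339, -0.941, -0.0], [-0.941, 0.339, 0.0], [0.0, 0.0, -1.0]]
force: [0.0, -1.4, -1.8]
opening: 0.643
time_s: 11.62
position: [0.5917, -0.0119, 0.0717]
tcp_rot: [[-0.339, -0.941, 0.0], [-0.941, 0.339, -0.0], [-0.0, -0.0, -1.0]]
force: [0.0, 0.2, 3.2]
opening: 0.64
time_s: 12.0
position: [0.5917, -0.0119, 0.0696]
tcp_rot: [[-0.339, -0.941, 0.0], [-0.941, 0.339, -0.0], [-0.0, -0.0, -1.0]]
force: [-1.6, 0.0, 3.6]
opening: 0.642
time_s: 12.38
position: [0.5918, -0.0119, 0.0676]
tcp_rot: [[-0.339, -0.941, 0.0], [-0.941, 0.339, -0.0], [-0.0, -0.0, -1.0]]
force: [-0.9, 0.3, 5.4]
opening: 0.641
```

```bash
python3 -m jog '0 0 .001 0 0 0 .3;0 0 .002 0 0 0 .3;0 0 .003 0 0 0 .3;0 0 .003 0 0 0 .3'; python3 -m jog '0 0 .001 0 0 0 .3;0 0 .001 0 0 0 .3;0 0 .001 0 0 0 .3'; python3 -m jog '0 0 .001 0 0 0 .3;0 0 .001 0 0 0 .3;0 0 .001 0 0 0 .3';  python3 -m jog '0 0 .001 0 0 0 .3;0 0 .001 0 0 0 .3;0 0 .001 0 0 0 .3'
```

```text
time_s: 12.88
position: [0.5918, -0.0119, 0.065]
tcp_rot: [[-0.339, -0.941, 0.0], [-0.941, 0.339, -0.0], [-0.0, -0.0, -1.0]]
force: [-2.7, 0.7, 7.5]
opening: 0.639
time_s: 13.25
position: [0.5918, -0.0119, 0.0642]
tcp_rot: [[-0.339, -0.941, 0.0], [-0.941, 0.339, -0.0], [-0.0, -0.0, -1.0]]
force: [-2.9, -0.5, 9.0]
opening: 0.638
time_s: 13.62
position: [0.5918, -0.0119, 0.0638]
tcp_rot: [[-0.339, -0.941, 0.001], [-0.941, 0.339, -0.0], [-0.0, -0.001, -1.0]]
force: [-3.4, -0.3, 12.6]
opening: 0.644
time_s: 14.0
position: [0.5918, -0.0119, 0.0637]
tcp_rot: [[-0.339, -0.941, 0.001], [-0.941, 0.339, -0.0], [-0.0, -0.001, -1.0]]
force: [-4.6, -0.1, 17.9]
opening: 0.641
```

```bash
python3 - <<'E'
from h import *
s=shot('w9');print(s['position'],s['force'],s['opening'])
p,d=capture('side');cv2.imwrite('pics/s9.png',cv2.resize(p[170:370,200:500,::-1],None,fx=2.6,fy=2.6))
z=np.load('pics/w9.npz');P=cloud('wrist',z['d'],np.zeros(3),np.eye(3))
W=load('w9')[2]
for v in(254,260,266,272):
    r=[u for u in range(230,410) if abs(P[v,u,1]+.022)<.006]
    if r:Q=P[v,r];print(v,len(r),np.median(Q,0))
m=(np.hypot(W[...,0]-.58,W[...,1]+.008)<.09)&(W[...,2]>.026)&(W[...,2]<.044)&(z['p'].min(-1)>120);print('bed-like px',m.sum(),np.median(W[m][:,2]) if m.any() else '')
E
```

```text
[ 0.59178184 -0.01189002  0.06368464] [-4.62518701 -0.12065836 17.88186099] 0.6414419537470937
254 134 [-0.00084126 -0.02110167  0.01935908]
260 134 [-0.00039429 -0.02114727  0.00968915]
266 140 [-0.00039222 -0.02115237  0.00114603]
272 147 [-0.00057921 -0.0211791  -0.00662598]
bed-like px 397 0.033635303807232855
```

View pics/w9.png

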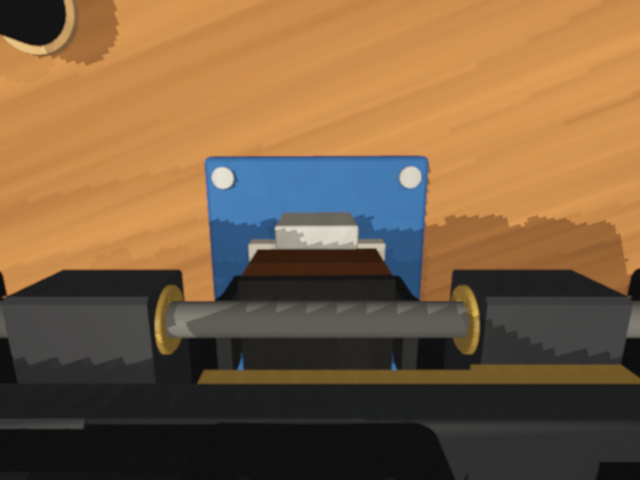

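View pics/s9.png

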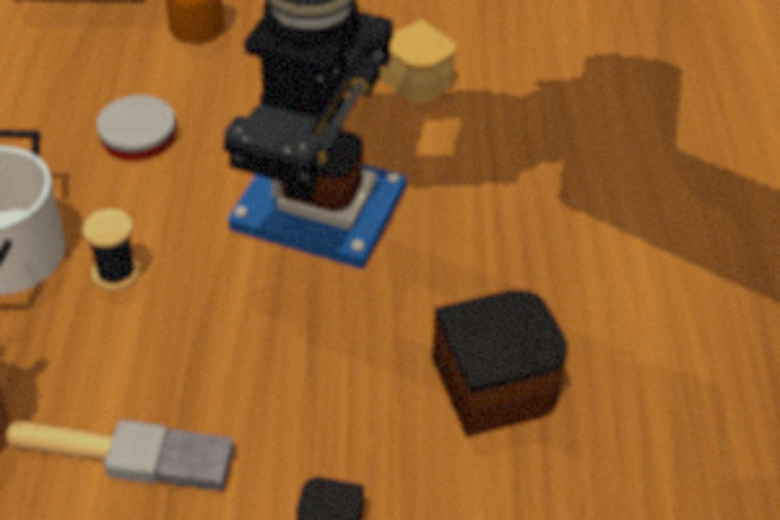

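The wrist view shows the heel behind the fence, with the fence at about (316,232) and the heel's front edge at about (316,262). The bed reads 33.6 mm, or about 32 mm once the camera's 1.8 mm bias is taken off, so it is fully down. The side view shows the heel sitting flat on the bed and the other things where they were.

```bash
python3 -c "
from rig import *
print(hand_in())"
```

```text
the job is handed in; nothing more can be done
None
```

The 46 mm dark brown heel is on the jig's pin, black side up with its flat front to the fence. It is pressed to the bottom of the bed's travel and still gripped. I handed the job in at about 14 s.

**What I did:**
- I gripped it across its parallel sides.
- I rested its underside on the pin with the hole about 10 mm off, away from the fence.
- I slid it towards the fence until it was free to drop over the pin, lowered it onto the bed and pressed straight down.

**Last checks:**
- **Travel:** the TCP went from 71.7 mm at first contact with the bed to 63.7 mm, which is 8 mm. It then stopped moving while the force rose to about 18 N, as it would on the hard stop.
- **Bed height:** the wrist camera puts the bed at about 32 mm once its 1.8 mm height bias is taken off, so fully down.
- **Grip:** the heel's front face is where it was in the gripper before pressing, so it did not slip.
- **Other things:** the pale heel, the other heels and the bench items visible in the last side view look untouched. That view did not cover the hammer or the last.

**What did not go smoothly:**
- The slide stuck partway under too much downward push. The TCP moved only 2.5 mm of the 6 mm ordered and tilted about 0.5°, so I eased off and it came free.
- A sideways force of about 4.6 N remained at the end, probably the pin bearing against the side of the hole.

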